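# Draw a test coupon out from under the dryer and weigh it

### The job

The flat aluminium test coupon lies in the channel of the drying station, its far end under the heater hood and its sides shielded by the lips: slide it along the channel towards the open front until about 45 mm of it overhangs the front edge, still lying flat. Then pick it up by the overhanging end and lay it flat and centred on the round pan of the balance, lowering it rather than letting it drop, and let go. Do not let the coupon fall on the bench, and leave the glassware and other loose things where they are.

Things in the scene. Friction and masses are not known exactly. Their poses are not given: they have to be found in the camera images.
- coupon_mid (a point): Centre (half-way up) of the loose coupon: plain aluminium plate 130 mm long (its x), 50 wide (its y), 4 thick (z up), 50 to 100 g. Starts flat on the station's deck, lengthwise in the channel within 2 degrees, near end 15 to 40 mm behind the deck's front edge. Behind its square far end 75 mm or more of bare deck is free, under the hood: a fingertip set down there can draw it.
- deck_edge (a point): Middle of the front edge of the drying station's dark steel deck, on its top face, 60 mm above the bench. x points along the channel into the station (away from the robot), z up. Deck 250 mm long, 74 wide, 16 thick; along each side a lip 8 wide, 6 high leaves a channel 58 wide, open in front. The white base below begins 45 mm behind this edge: the space below and before the edge is free.
- hood_edge (a point): Middle of the lower front edge of the station's fixed white heater hood, 140 mm behind the deck's front edge and 175 mm above the deck. The hood runs 110 mm back from here, is 170 wide and 40 high, on two posts 70 to 100 mm behind this edge, 72 to 84 mm off the middle. To get behind the coupon's far end the tool must lean, fingers pointing forward and down, 30 to 40 degrees from vertical.
- pan_top (a point): Centre of the top face of the balance's round steel pan, 72 mm across, 85 mm above the bench, 7 thick, rigid, on a thin stem. x points away from the robot to the balance's back, z up. The grey body below is 220 by 160 mm (85 in front of the pan's centre), its top 40 mm above the bench; nothing stands above it. Station and balance stand one left, one right; which is which varies.
- amber_bottle: Bystander, loose: brown glass reagent bottle with a screw cap, 70 mm across, 130 tall; origin at the centre of its underside. Leave it alone.
- beaker: Bystander, loose: small glass beaker, 68 mm across, 85 tall; origin at the centre of its underside. Leave it alone.
- dish: Bystander, loose: shallow white dish, 80 mm across, 16 tall; origin at the centre of its underside. Leave it alone.
- spatula: Bystander, loose: slim steel laboratory spatula, 160 mm long, 14 wide at most, 4 thick, lying flat; origin at the centre of its underside. Leave it alone.
- tub: Bystander, loose: white plastic tub with a grey lid, 84 mm across, 122 tall; origin at the centre of its underside. Leave it alone.
- cork_ring: Bystander, loose: cork ring for flasks, 110 mm across, 25 tall; origin at the centre of its underside. Leave it alone.
Not all that is in view belongs to the job. Of the things that look like the part that bears coupon_mid, the middle-sized one is meant.

How it is judged:
On the way, in this order (a step that is already met when the one before it is completed fails the run):
1. the coupon lies flat on the deck, overhanging its front edge by more than 35 mm (x of coupon_mid in the frame of deck_edge below 0.03 m and z of coupon_mid in the frame of deck_edge between -0.001 and 0.006 m and angle between coupon_mid's own z axis and vertical below 0.06 rad), for 0.2 s.
2. the coupon is held by the fingers, clear above the deck (z of coupon_mid in the frame of deck_edge above 0.02 m and contact force between the fingers and coupon above 0.5 N), for 0.1 s.
At the end, for the whole second after the job is handed in: The coupon lies at rest and released on the balance pan, flat (within 3.4 degrees), its centre within 20 mm of the pan's centre (horizontal distance between coupon_mid and pan_top below 0.02 m and z of coupon_mid in the frame of pan_top between -0.001 and 0.006 m and angle between coupon_mid's own z axis and vertical below 0.06 rad and linear speed of coupon below 0.02 m/s); the robot touches nothing.
It fails at once if the coupon falls to the bench (its centre below 20 mm) (height (world z) of coupon_mid below 0.02 m).
It fails at once if the coupon is dropped or flung (over 0.4 m/s while not touched by the fingers, a fall of about 8 mm) (linear speed of coupon above 0.4 m/s and contact force between the fingers and coupon below 0.05 N).
It fails at once if a bystander is moved by more than 30 mm (distance of any of amber_bottle, beaker, dish, spatula, tub, cork_ring from where it was at the start of the episode above 0.03 m).
It fails at once if a bystander is tipped over (angle between any of amber_bottle, beaker, dish, spatula, tub, cork_ring's own z axis and vertical above 0.5 rad).
It also fails if it takes over 58 s, if anything falls off the work surface, if the arm or the gripper's body presses on something with over 40 N, if the wrist force passes 120 N, or if a joint passes its speed limit or range.

### The arm

A 6-joint arm with a two-finger parallel gripper is mounted at the origin on the work surface. World frame = base frame: x ahead of the robot, y to its left, z up, the work surface at z = 0. Lengths are in m, angles in rad, forces in N, time in s.
With the tool pointing down it reaches from about 0.325 to 0.9 m from the base axis. Payload 6.1 kg.
Tool frame: the origin (TCP) lies on the centre line of the jaws, within the pads' length; the fingertips stand 17 mm ahead of it and the grasp point (between the pads) lies 2 mm behind it; x points along the fingers, y is the direction in which the jaws open and shut, and the axes are right-handed (so a half turn about x gives the same grasp; the last joint's range is limited). The gripper opens to 85 mm and grips with 20 to 120 N. Pads are 22 mm wide; open, the fingers measure 114 mm over their backs; the gripper's body (76 mm by 85 mm) begins 54 mm behind the grasp point. The pads swing forward as they close: fully open they stand 13 mm farther back than shut.
Start: joints at [1.152, 0.22, 1.526, -0, 1.395, -0.126], TCP at [0.18, 0.598, 0.248] pointing down, gripper open.
Joint ranges: [-2.98, 2.98], [-0.91, 2.08], [0.09, 2.57], [-1.24, 4.39], [0.2, 2.65], [-2.68, 2.68]. Speed limits (rad/s): [2.57, 2.57, 3.01, 3.14, 3.14, 3.14].

### API

Orientations are given as a rotation vector (axis times angle).
In Python, from workcell import r, snapshot, camera_model, workorder gives the robot as it stands.
- The arm moves only by the tool move_arm, never from a script. Its argument "targets" is a list of rows, each a list of 7 numbers: the shift along the tool's x, y, z in units of 0.04 m (1.0 is 0.04 m), then the turn, a rotation vector about the tool's x, y, z in units of 180 degrees (1.0 is 180 degrees), then the finger opening in mm, from 0 to 85.4. A call has 1 to 10 rows; each row shifts and turns the commanded pose from where the row before left it, along the tool's axes as they then stand; what a row does not reach is not made up. A row lasts 1/8 s, in which the tool goes at most 62.5 mm and 10.7 degrees, less where a joint would pass 70% of its speed; a pose out of reach is approached as far as the arm can. A call with a number of a shift or a turn outside -1 to 1 is refused whole. A call with a gripper value outside its range is refused whole. The fingers move at their own pace and stop on an object; the grip force is fixed at half the most. Time passes only in rows, so rows that do not move let the fingers close. It gives the time, the measured TCP pose, the force and the opening at its end, in the units of the state.
- r.get_state(): the state, without advancing time (a new reading comes with each control period).
- snapshot(name): name is "side" or "top"; returns (picture, depth): 400x640x3 uint8, red, green, blue; 400x640 float32, m along the optical axis (not along the pixel's ray), 0 where there is no reading.
- camera_model(name): a dict with "fovy" (degrees; the focal length in pixels is half the picture's height over the tangent of half this angle, whatever the lens; pixels are square), "cx", "cy" (the principal point, pixels), "dist_coeffs" ([k1, k2, p1, p2, k3] as OpenCV has them; the pictures are not rectified), "R" (3x3) and "t" (3): a world point X has camera coordinates R X + t. Camera axes: x right, y down, z forward; pixel columns grow to the right and rows downward; lengths in m; the calibration is good to about 2 mm. A picture is of the moment at which its call begins. camera_model takes no time and is no camera call.
- workorder.finish_job(): hands the job in, once; it reports no verdict.
The state is a dict: "time": time; "joint_pos": joint angles; "dq": joint speeds; "tau": joint torques, N m; "tcp_pos": TCP position; "eef_rot": TCP orientation; "wrist_force": force on the tool from outside, world axes, zero at the start; "ft_torque": the same for the moment, N m; "opening": finger opening in m.
Only numpy, scipy, OpenCV 4.12 (cv2) and the standard library are available. Lean on these libraries where they do the work, as an engineer would, in place of code of your own. Each camera call takes 0.05 s, during which the arm holds its last target.

## Working session

There is one attempt and no reset: what is moved stays moved. The work goes in short steps, Python scripts to look and compute and a tool call to move; the robot and the scene stay as the last step left them, time stands still between calls to the robot, and variables do not carry over. Pictures are saved under pics/ and viewed, and the job is handed in when it is done.

Besides the shell and the picture viewer there is one more tool, called after "Call:" as name([rows], argument=value, ...), one row to a line, values as JSON. move_arm: Moves the arm, as the interface text tells. Its arguments: {"type":"object","properties":{"targets":{"type":"array"}},"required":["targets"]}

```bash
ls; mkdir -p pics; python3 - <<'E'
from workcell import r, snapshot, camera_model, workorder
import cv2, numpy as np
print(r.get_state())
for n in ("side","top"):
    p,d=snapshot(n); cv2.imwrite(f"pics/{n}0.png",p[:,:,::-1]); np.save(f"{n}0.npy",d); np.save(f"{n}0rgb.npy",p)
    print(camera_model(n))
E
```

```text
pics
{'time': 0.0, 'joint_pos': array([ 1.15186237e+00,  2.21232548e-01,  1.52761659e+00,  5.68538387e-06,
        1.39469988e+00, -1.26111160e-01]), 'dq': array([-0.00082601,  0.000422  ,  0.00105539, -0.00174359, -0.0008751 ,
        0.00215513]), 'tau': array([-4.75530305e-04, -4.96887481e+01, -3.89405036e+01, -3.84410750e-04,
        1.08347894e-02,  1.62560150e-05]), 'tcp_pos': array([0.18018311, 0.59786402, 0.24719233]), 'eef_rot': array([ 0.2283684 ,  1.55908156, -0.23133457]), 'wrist_force': array([-0.15996081, -0.15479194, -0.51888835]), 'ft_torque': array([ 0.08127664, -0.02997651, -0.01697759]), 'opening': 0.0854979105048872}
{'fovy': 55.889430830527374, 'cx': 323.8624101852689, 'cy': 196.37047993886114, 'dist_coeffs': array([-0.03993382,  0.        ,  0.        ,  0.        ,  0.        ]), 'R': array([[ 0.74637937, -0.66548586, -0.00681189],
       [-0.40511724, -0.44619327, -0.79799223],
       [ 0.52801312,  0.59836455, -0.60262924]]), 't': array([-0.37034857,  0.33526047,  0.81617375])}
{'fovy': 50.63777526498595, 'cx': 321.4006403030324, 'cy': 199.18933482463564, 'dist_coeffs': array([0.03078414, 0.        , 0.        , 0.        , 0.        ]), 'R': array([[ 0.0283437 , -0.99921628,  0.02763067],
       [-0.98226288, -0.0329671 , -0.18458821],
       [ 0.18535445, -0.02190867, -0.98242747]]), 't': array([-0.04084334,  0.516364  ,  1.17612122])}
```

View pics/side0.png

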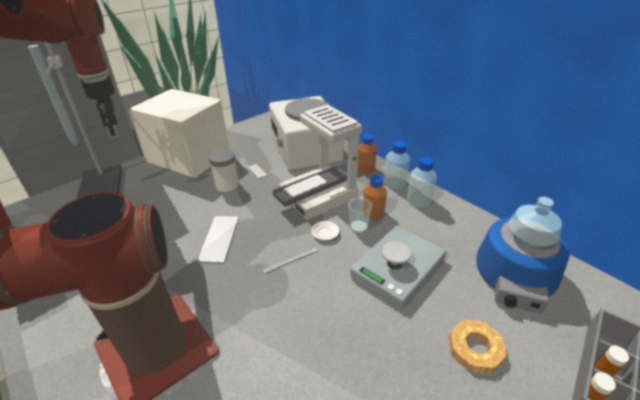

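View pics/top0.png

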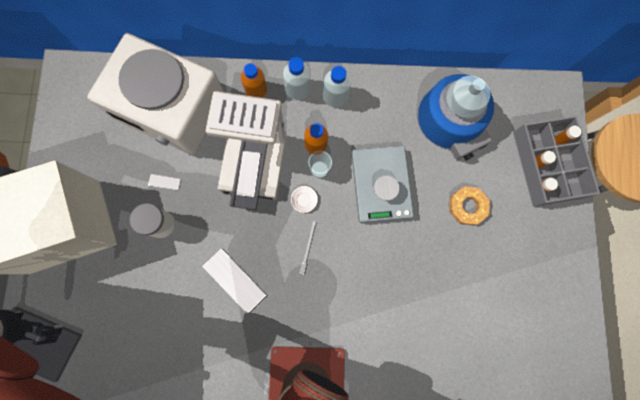

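The top view shows the station around (245,170) with a bright coupon at (249,172). The balance pan is at (386,187), the dish at (304,199), and the beaker and bottle at (318,150). Next I'll enlarge and measure.

```bash
cat > h.py <<'E'
import numpy as np, cv2
from workcell import r, snapshot, camera_model, workorder
def cam(n):
    c=camera_model(n); f=200/np.tan(np.radians(c['fovy'])/2)
    return np.array([[f,0,c['cx']],[0,f,c['cy']],[0,0,1]]),np.array(c['dist_coeffs']),np.array(c['R']),np.array(c['t'])
def onplane(n,pts,z):
    K,D,R,t=cam(n); u=cv2.undistortPoints(np.array(pts,float).reshape(-1,1,2),K,D).reshape(-1,2)
    C=-R.T@t; out=[]
    for a in u:
        d=R.T@np.array([a[0],a[1],1]); out.append(C+d*(z-C[2])/d[2])
    return np.array(out)
def cloud(n,d):
    K,D,R,t=cam(n); h,w=d.shape
    g=np.stack(np.meshgrid(np.arange(w),np.arange(h)),-1).reshape(-1,1,2).astype(float)
    u=cv2.undistortPoints(g,K,D).reshape(-1,2)
    P=np.c_[u,np.ones(len(u))]*d.reshape(-1,1)
    return ((P-t)@R).reshape(h,w,3)
def proj(n,X):
    K,D,R,t=cam(n); return cv2.projectPoints(np.array(X,float).reshape(-1,3),cv2.Rodrigues(R)[0],t,K,D)[0].reshape(-1,2)
def crop(n,p,x0,y0,x1,y1,s,name):
    c=cv2.resize(p[y0:y1,x0:x1,::-1],None,fx=s,fy=s,interpolation=cv2.INTER_CUBIC); cv2.imwrite(f'pics/{name}.png',c)
E
python3 - <<'E'
from h import *
p=np.load('top0rgb.npy'); crop('top',p,190,80,290,220,5 if 0 else 4,'t1'); crop('top',p,340,130,420,230,6,'t2')
p=np.load('side0rgb.npy'); crop('side',p,260,90,370,230,5 if 0 else 4,'s1')
d=np.load('top0.npy'); C=cloud('top',d)
print([ (x,C[187,x].round(3)) for x in (376,386,396)], C[172,249].round(4), C[195,243].round(3),C[250,400].round(3))
E
```

```text
[(376, array([ 0.55 , -0.177,  0.091])), (386, array([ 0.551, -0.206,  0.089])), (396, array([ 0.553, -0.235,  0.085]))] [0.5883 0.1868 0.0592] [0.519 0.199 0.062] [ 0.381 -0.262  0.003]
```

View pics/t1.png

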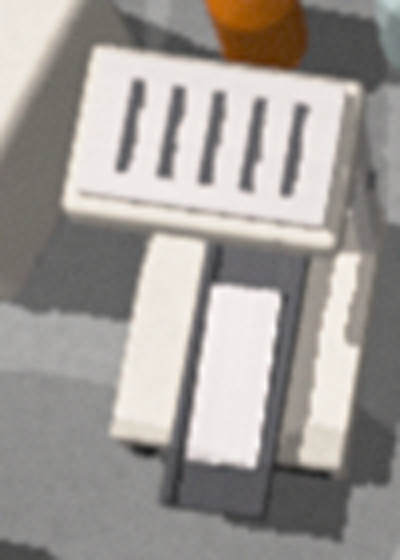

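View pics/t2.png

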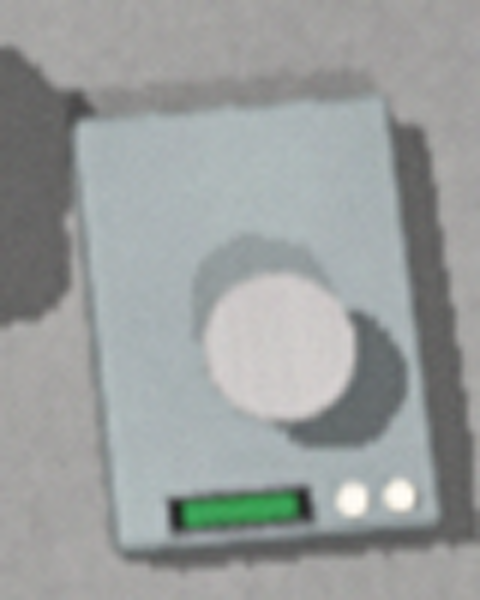

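View pics/s1.png

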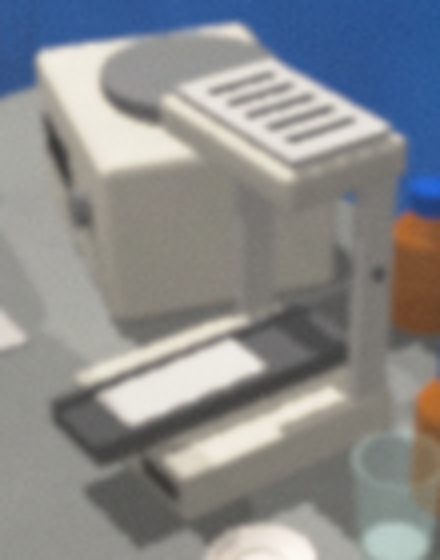

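```bash
python3 - <<'E'
from h import *
def o(pts,x0,y0,s): return [((u+.5)/s-.5+x0,(v+.5)/s-.5+y0) for u,v in pts]
P=onplane('top',o([(187,461),(249,467),(218,286),(280,292)],190,80,4),.064); print(P.round(4),P.mean(0))
print('len',np.linalg.norm(P[2:]-P[:2],axis=1),'wid',np.linalg.norm(P[1]-P[0]))
m=(P[2]+P[3]-P[0]-P[1]);print('yaw',np.degrees(np.arctan2(m[1],m[0])))
S=onplane('side',o([(118,424),(97,391),(268,366),(238,339)],260,90,4),.064);print('side',S.round(4),S.mean(0))
print('deck front L R z.06',onplane('top',o([(163,490),(267,503)],190,80,4),.06), 'z.044',onplane('top',o([(163,500),(265,514)],190,80,4),.044))
# pan
p=np.load('top0rgb.npy').astype(int)
print('pan',onplane('top',o([(280,346),(204,346),(356,346),(280,270),(280,420)],340,130,6),.085))
B=onplane('top',o([(75,125),(385,97),(440,522),(120,552)],340,130,6),.04);print('body',B.round(3));
m=B[0]+B[1]-B[2]-B[3];print(np.degrees(np.arctan2(m[1],m[0])))
print('camC',[-(cam(n)[2].T@cam(n)[3]) for n in('top','side')])
H=onplane('top',o([(63,207),(333,246),(362,85),(97,45)],190,80,4),.275);print('hoodtop',H.round(3))
print('bystanders',onplane('top',[(304,199),(319,165),(316,140),(303,270),(315,222),(470,205),(147,219)],.02).round(3))
E
```

```text
[[0.5189 0.2178 0.064 ]
 [0.516  0.1737 0.064 ]
 [0.6489 0.2038 0.064 ]
 [0.6461 0.1588 0.064 ]] [0.58244685 0.18854312 0.064     ]
len [0.13077633 0.13091791] wid 0.044169005020794495
yaw -6.325497510163823
side [[0.5121 0.177  0.064 ]
 [0.5263 0.2227 0.064 ]
 [0.6492 0.1576 0.064 ]
 [0.6571 0.2033 0.064 ]] [0.58617653 0.19014585 0.064     ]
deck front L R z.06 [[0.49805449 0.23407143 0.06      ]
 [0.49110938 0.16002891 0.06      ]] z.044 [[0.49353901 0.23668996 0.044     ]
 [0.48572516 0.16312656 0.044     ]]
pan [[ 0.55111517 -0.20687304  0.085     ]
 [ 0.54988686 -0.17088411  0.085     ]
 [ 0.55234262 -0.24289259  0.085     ]
 [ 0.5880709  -0.20686084  0.085     ]
 [ 0.51552724 -0.20687507  0.085     ]]
body [[ 0.67  -0.112  0.04 ]
 [ 0.69  -0.267  0.04 ]
 [ 0.476 -0.293  0.04 ]
 [ 0.457 -0.137  0.04 ]]
6.693494034692041
camC [array([0.29036353, 0.00197894, 1.25189704]), array([-0.01871012, -0.58524022,  0.75686264])]
hoodtop [[0.631 0.263 0.275]
 [0.613 0.101 0.275]
 [0.716 0.088 0.275]
 [0.735 0.25  0.275]]
bystanders [[ 0.522  0.026  0.02 ]
 [ 0.627 -0.015  0.02 ]
 [ 0.705 -0.004  0.02 ]
 [ 0.314  0.021  0.02 ]
 [ 0.454 -0.009  0.02 ]
 [ 0.52  -0.468  0.02 ]
 [ 0.448  0.477  0.02 ]]
```

```bash
cat >> h.py <<'E'
from scipy.spatial.transform import Rotation as Ro
yaw=np.radians(-6.2); U=np.array([np.cos(yaw),np.sin(yaw),0]); V=np.array([-np.sin(yaw),np.cos(yaw),0]); Z=np.array([0,0,1.])
E=np.array([.4946,.197,.06])
def deckp(a,b,c): return E+a*U+b*V+c*Z
def rot(tilt,s,U=U,V=V):
    t=np.radians(tilt); x=np.sin(t)*U-np.cos(t)*Z; y=s*V; return np.stack([x,y,np.cross(x,y)],1)
def plan(Rt,pt):
    s=r.get_state(); Rc=Ro.from_rotvec(s['eef_rot']).as_matrix()
    w=Ro.from_matrix(Rc.T@Rt).as_rotvec()
    print('turn units',(w/np.pi).round(4),'deg',np.degrees(np.linalg.norm(w)).round(1),'rows>=',np.degrees(np.linalg.norm(w))/10.7)
    d=np.array(pt)-s['tcp_pos']; print('world d',d.round(4),'shift in new frame units',(Rt.T@d/.04).round(3),'in cur frame',(Rc.T@d/.04).round(3))
def st():
    s=r.get_state(); R=Ro.from_rotvec(s['eef_rot']).as_matrix()
    print('t',s['time'],'tcp',s['tcp_pos'].round(4),'x',R[:,0].round(3),'y',R[:,1].round(3),'F',s['wrist_force'].round(2),'op',s['opening'],'q',s['joint_pos'].round(2))
    d=s['tcp_pos']-E; print('deck frame tcp',(d@U).round(4),(d@V).round(4),d[2].round(4))
E
python3 - <<'E'
from h import *
st()
print('hood lower', onplane('top',[((u+.5)/4-.5+190,(v+.5)/4-.5+80) for u,v in[(63,207),(333,246)]],.235))
for s in(1,-1):
    Rt=rot(35,s); tip=deckp(.175,0,.003) # robot-side corner of tip
    w=Rt[:,2]*np.sign(Rt[2,2]); tcp=tip+.011*w-.017*Rt[:,0]; print(s,tcp,w)
    plan(Rt,tcp-0.2*Rt[:,0])
E
```

```text
t 0.1 tcp [0.1802 0.5979 0.2473] x [-0.001 -0.002 -1.   ] y [ 0.289  0.957 -0.002] F [-0.08  0.08  0.19] op 0.08536224883444624 q [ 1.15  0.22  1.53  0.    1.39 -0.13]
deck frame tcp -0.3559 0.3646 0.1873
hood lower [[0.64471014 0.2738265  0.235     ]
 [0.62593797 0.10491098 0.235     ]]
1 [0.66784062 0.17818005 0.08323493] [ 0.81436079 -0.08846789  0.57357644]
turn units [-0.0567 -0.194   0.0185] deg 36.5 rows>= 3.41463117661796
world d [ 3.736e-01 -4.074e-01 -2.000e-04] shift in new frame units [ 5.962 -9.116  8.504] in cur frame [ 0.015 -7.055 11.882]
-1 [0.66784062 0.17818005 0.08323493] [ 0.81436079 -0.08846789  0.57357644]
turn units [0.9   0.027 0.284] deg 169.9 rows>= 15.882740674261026
world d [ 3.736e-01 -4.074e-01 -2.000e-04] shift in new frame units [ 5.962  9.116 -8.504] in cur frame [ 0.015 -7.055 11.882]
```

Call:
move_arm([
  [0, 0, 0, -0.0142, -0.0485, 0.0046, 0],
  [0, 0, 0, -0.0142, -0.0485, 0.0046, 0],
  [0, 0, 0, -0.0142, -0.0485, 0.0046, 0],
  [0, 0, 0, -0.0142, -0.0485, 0.0046, 0],
  [0, 0, 0, 0, 0, 0, 0],
])

```text
time: 0.72
tcp_pos: [0.178, 0.5976, 0.2456]
eef_rot: [0.047, 0.96, -0.098]
wrist_force: [-0.4, -0.3, 0.3]
opening: 0.0001
```

```bash
python3 - <<'E'
from h import *
st(); Rt=rot(35,1); plan(Rt,np.array([0.66784062,0.17818005,0.08323493])-.2*Rt[:,0])
E
```

```text
t 0.725 tcp [0.178  0.5976 0.2456] x [ 0.569 -0.063 -0.82 ] y [ 0.105  0.995 -0.003] F [-0.43 -0.26  0.27] op 0.00014650428953086618 q [ 1.45  0.25  1.61 -0.63  1.33  0.15]
deck frame tcp -0.358 0.3641 0.1856
turn units [ 0.0015 -0.0003  0.0003] deg 0.3 rows>= 0.026204503405749542
world d [ 0.3758 -0.407   0.0015] shift in new frame units [ 5.958 -9.102  8.572] in cur frame [ 5.958 -9.137  8.535]
```

Call:
move_arm([
  [0.5, -0.91, 0.85, 0, 0, 0, 0],
  [0.5, -0.91, 0.85, 0, 0, 0, 0],
  [0.6, -0.91, 0.85, 0, 0, 0, 0],
  [0.6, -0.91, 0.85, 0, 0, 0, 0],
  [0.6, -0.91, 0.85, 0, 0, 0, 0],
  [0.6, -0.91, 0.85, 0, 0, 0, 0],
  [0.6, -0.91, 0.85, 0, 0, 0, 0],
  [0.6, -0.91, 0.85, 0, 0, 0, 0],
  [0.6, -0.91, 0.85, 0, 0, 0, 0],
  [0.6, -0.91, 0.85, 0, 0, 0, 0],
])

```text
time: 1.98
tcp_pos: [0.5522, 0.1897, 0.2545]
eef_rot: [0.057, 0.957, -0.1]
wrist_force: [-0.8, -0.0, -0.3]
opening: 0.0003
```

```bash
python3 - <<'E'
from h import *
st(); Rt=rot(35,1); plan(Rt,np.array([0.66784062,0.17818005,0.08323493])-.2*Rt[:,0])
for n in("side","top"):
    p,d=snapshot(n); cv2.imwrite(f"pics/{n}1.png",p[:,:,::-1])
    crop(n,p,*((170,50,300,220) if n=='top' else (240,60,400,240)),4,n+'1c')
E
```

```text
t 1.975 tcp [0.5522 0.1897 0.2545] x [ 0.572 -0.06  -0.818] y [0.111 0.994 0.005] F [-0.8  -0.04 -0.33] op 0.00026867819704402146 q [ 0.33 -0.23  2.08 -0.36  0.76 -0.94]
deck frame tcp 0.058 -0.0011 0.1945
turn units [-0.0015  0.0006 -0.0007] deg 0.3 rows>= 0.030014729334894016
world d [ 0.0016  0.0009 -0.0074] shift in new frame units [ 0.174  0.027 -0.075] in cur frame [ 0.173  0.026 -0.076]
```

View pics/side1.png

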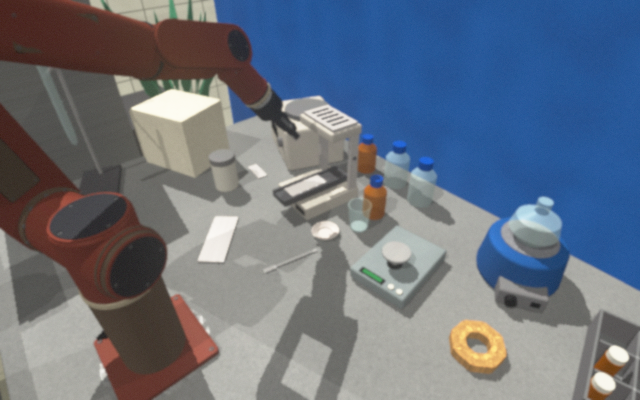

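View pics/top1.png

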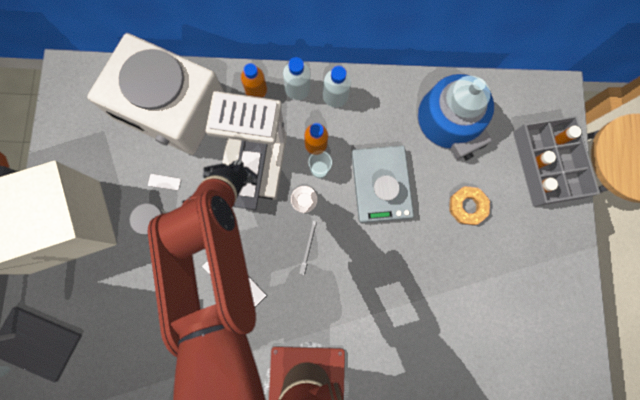

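Call:
move_arm([
  [0.7, 0.02, -0.07, 0, 0, 0, 0],
  [0.7, 0, 0, 0, 0, 0, 0],
  [0.7, 0, 0, 0, 0, 0, 0],
  [0.7, 0, 0, 0, 0, 0, 0],
  [0.7, 0, 0, 0, 0, 0, 0],
  [0.6, 0, 0, 0, 0, 0, 0],
  [0.4, 0, 0, 0, 0, 0, 0],
  [0, 0, 0, 0, 0, 0, 0],
])

```text
time: 3.08
tcp_pos: [0.6508, 0.1814, 0.103]
eef_rot: [0.055, 0.96, -0.101]
wrist_force: [-0.2, 0.6, 0.1]
opening: 0.0004
```

```bash
python3 - <<'E'
from h import *
st(); Rt=rot(35,1); plan(Rt,np.array([0.66784062,0.17818005,0.08323493]))
for n in("side","top"):
    p,d=snapshot(n)
    crop(n,p,*((190,80,290,220) if n=='top' else (250,70,370,220)),4,n+'2c')
E
```

```text
t 3.075 tcp [0.6508 0.1814 0.103 ] x [ 0.569 -0.062 -0.82 ] y [0.11  0.994 0.002] F [-0.18  0.58  0.09] op 0.0004055625790747873 q [ 0.25  0.2   1.97 -0.49  0.44 -0.82]
deck frame tcp 0.1569 0.0014 0.043
turn units [-0.0009 -0.0005 -0.0001] deg 0.2 rows>= 0.01765766169884673
world d [ 0.0171 -0.0032 -0.0198] shift in new frame units [ 0.654 -0.034  0.071] in cur frame [ 0.654 -0.034  0.072]
```

View pics/side2c.png

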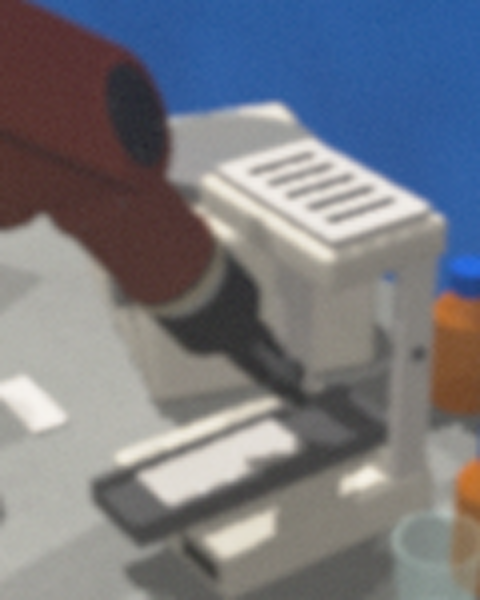

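View pics/top2c.png

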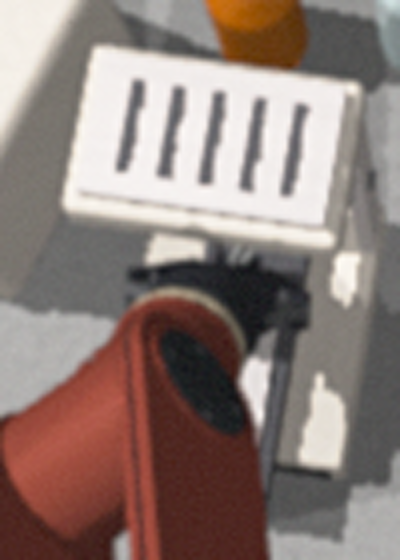

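Call:
move_arm([
  [0.3, -0.03, 0.07, 0, 0, 0, 0],
  [0.25, 0, 0, 0, 0, 0, 0],
  [0.06, 0, 0, 0, 0, 0, 0],
  [0.04, 0, 0, 0, 0, 0, 0],
  [0, 0, 0, 0, 0, 0, 0],
])

```text
time: 3.8
tcp_pos: [0.6678, 0.1792, 0.0842]
eef_rot: [0.053, 0.959, -0.099]
wrist_force: [-0.5, 0.4, 0.5]
opening: -0.0001
```

```bash
python3 - <<'E'
from h import *
st(); s=r.get_state(); R=Ro.from_rotvec(s['eef_rot']).as_matrix()
c=s['tcp_pos']+.017*R[:,0]-.011*R[:,2]; d=c-E; print('corner',c, d@U,d@V)
print('proj tip', proj('side',s['tcp_pos']+.017*R[:,0]),proj('side',c))
p,d=snapshot('side'); crop('side',p,290,130,370,200,8,'side3c')
E
```

```text
t 3.8 tcp [0.6678 0.1792 0.0842] x [ 0.571 -0.061 -0.819] y [0.108 0.994 0.001] F [-0.5   0.39  0.46] op -0.00012810221433625496 q [ 0.24  0.27  1.93 -0.51  0.41 -0.81]
deck frame tcp 0.1741 0.001 0.0242
corner [0.66851694 0.17917907 0.06393823] 0.174824345557148 0.0010662209318320266
proj tip [[328.80512103 173.60793275]] [[326.58565005 176.1067103 ]]
```

View pics/side3c.png

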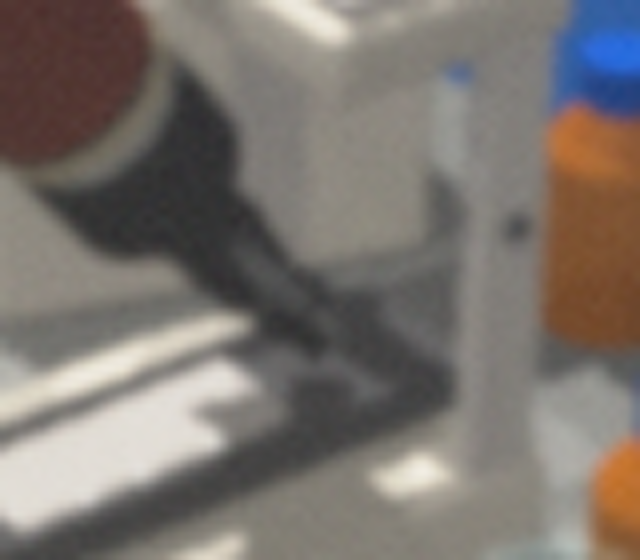

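The side view shows the fingertip near crop (318,355), just behind the coupon's far end and matching its projected position. Next I'll feel downward for the deck.

Call:
move_arm([
  [0.03, 0, 0, 0, 0, 0, 0],
  [0.03, 0, 0, 0, 0, 0, 0],
  [0.0, 0, 0, 0, 0, 0, 0],
])

```text
time: 4.22
tcp_pos: [0.6692, 0.179, 0.0823]
eef_rot: [0.053, 0.958, -0.099]
wrist_force: [0.2, -0.4, -0.2]
opening: -0.0
```

```bash
python3 -c "
from h import *
st()"
```

```text
t 4.225 tcp [0.6692 0.179  0.0823] x [ 0.571 -0.061 -0.819] y [0.108 0.994 0.001] F [ 0.16 -0.36 -0.21] op -5.439514298460494e-07 q [ 0.24  0.27  1.93 -0.51  0.4  -0.81]
deck frame tcp 0.1755 0.001 0.0223
```

Call:
move_arm([
  [0.03, 0, 0, 0, 0, 0, 0],
  [0, 0, 0, 0, 0, 0, 0],
])

```text
time: 4.47
tcp_pos: [0.6699, 0.1789, 0.0813]
eef_rot: [0.053, 0.958, -0.099]
wrist_force: [-0.2, -0.2, 0.1]
opening: -0.0001
```

Call:
move_arm([
  [0.02, 0, 0, 0, 0, 0, 0],
  [0, 0, 0, 0, 0, 0, 0],
])

```text
time: 4.72
tcp_pos: [0.6703, 0.1789, 0.0806]
eef_rot: [0.053, 0.958, -0.099]
wrist_force: [0.7, 1.0, 0.4]
opening: -0.0001
```

Call:
move_arm([
  [0.02, 0, 0, 0, 0, 0, 0],
  [0, 0, 0, 0, 0, 0, 0],
])

```text
time: 4.97
tcp_pos: [0.6708, 0.1788, 0.08]
eef_rot: [0.053, 0.958, -0.099]
wrist_force: [0.6, 0.6, -1.0]
opening: 0.0002
```

Call:
move_arm([
  [0.02, 0, 0, 0, 0, 0, 0],
  [0, 0, 0, 0, 0, 0, 0],
])

```text
time: 5.22
tcp_pos: [0.6712, 0.1788, 0.0793]
eef_rot: [0.053, 0.958, -0.099]
wrist_force: [-0.7, 0.6, 0.1]
opening: 0.0005
```

Call:
move_arm([
  [0.025, 0, 0, 0, 0, 0, 0],
  [0, 0, 0, 0, 0, 0, 0],
])

```text
time: 5.48
tcp_pos: [0.6719, 0.1788, 0.0786]
eef_rot: [0.053, 0.958, -0.099]
wrist_force: [-0.3, -0.0, 0.5]
opening: 0.0
```

Call:
move_arm([
  [0.025, 0, 0, 0, 0, 0, 0],
  [0, 0, 0, 0, 0, 0, 0],
])

```text
time: 5.72
tcp_pos: [0.6728, 0.1788, 0.0784]
eef_rot: [0.053, 0.957, -0.099]
wrist_force: [-3.3, -0.2, 5.5]
opening: -0.0002
```

Call:
move_arm([
  [-0.045, 0, 0, 0, 0, 0, 0],
  [-0.069, 0, -0.098, 0, 0, 0, 0],
  [-0.069, 0, -0.098, 0, 0, 0, 0],
  [-0.069, 0, -0.098, 0, 0, 0, 0],
  [-0.069, 0, -0.098, 0, 0, 0, 0],
  [-0.069, 0, -0.098, 0, 0, 0, 0],
  [-0.069, 0, -0.098, 0, 0, 0, 0],
  [-0.069, 0, -0.098, 0, 0, 0, 0],
  [0, 0, 0, 0, 0, 0, 0],
])

```text
time: 6.85
tcp_pos: [0.6377, 0.1825, 0.0793]
eef_rot: [0.053, 0.958, -0.099]
wrist_force: [-0.0, 0.4, -0.5]
opening: 0.0002
```

```bash
python3 - <<'E'
from h import *
st()
p,d=snapshot('side'); crop('side',p,260,110,370,220,6,'side4c')
E
```

```text
t 6.85 tcp [0.6377 0.1825 0.0793] x [ 0.571 -0.061 -0.819] y [0.108 0.994 0.001] F [-0.05  0.36 -0.45] op 0.00020987200698533242 q [ 0.26  0.22  2.   -0.56  0.39 -0.74]
deck frame tcp 0.1438 0.0011 0.0193
```

View pics/side4c.png

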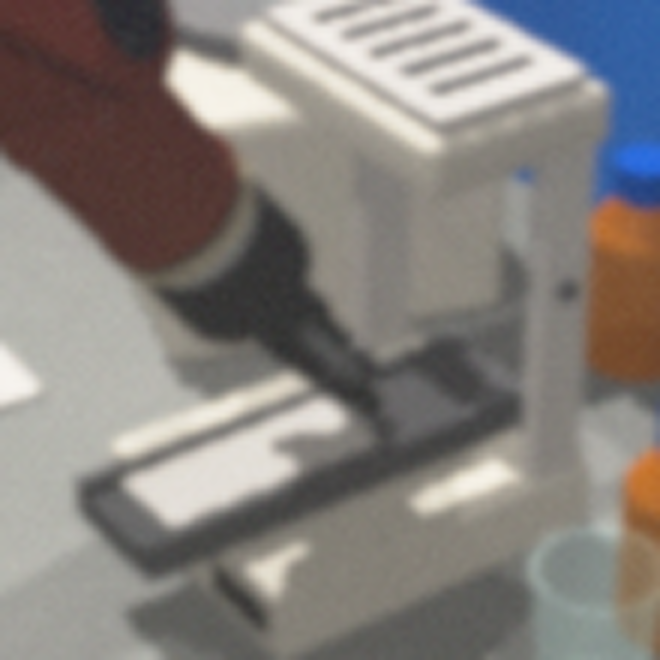

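Call:
move_arm([
  [-0.069, 0, -0.098, 0, 0, 0, 0],
  [-0.069, 0, -0.098, 0, 0, 0, 0],
  [-0.069, 0, -0.098, 0, 0, 0, 0],
  [-0.069, 0, -0.098, 0, 0, 0, 0],
  [-0.069, 0, -0.098, 0, 0, 0, 0],
  [-0.069, 0, -0.098, 0, 0, 0, 0],
  [-0.069, 0, -0.098, 0, 0, 0, 0],
  [-0.069, 0, -0.098, 0, 0, 0, 0],
  [-0.069, 0, -0.098, 0, 0, 0, 0],
  [0, 0, 0, 0, 0, 0, 0],
])

```text
time: 8.15
tcp_pos: [0.5947, 0.1871, 0.0793]
eef_rot: [0.053, 0.959, -0.099]
wrist_force: [0.3, 0.1, 0.7]
opening: 0.0003
```

```bash
python3 - <<'E'
from h import *
st()
p,d=snapshot('side'); crop('side',p,260,110,370,220,6,'side5c')
E
```

```text
t 8.15 tcp [0.5947 0.1871 0.0793] x [ 0.571 -0.061 -0.819] y [0.108 0.994 0.001] F [0.29 0.15 0.66] op 0.0002572925243305969 q [ 0.29  0.14  2.1  -0.61  0.4  -0.66]
deck frame tcp 0.1006 0.001 0.0193
```

View pics/side5c.png

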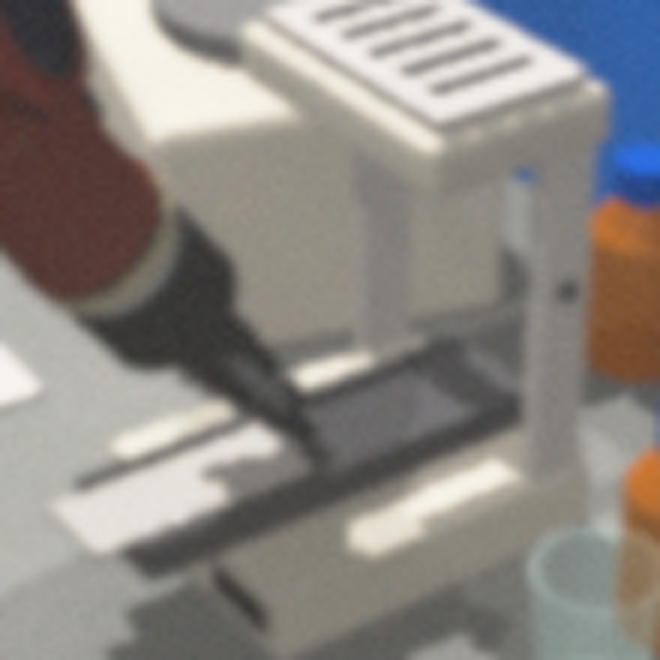

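```bash
python3 - <<'E'
from h import *
P=onplane('side',[((u+.5)/6-.5+260,(v+.5)/6-.5+110) for u,v in[(50,511),(99,554)]],.064); d=P-E; print(P.round(4),d@U,d@V)
P=onplane('side',[((u+.5)/6-.5+260,(v+.5)/6-.5+110) for u,v in[(80,487),(130,560)]],.06); d=P-E; print('deck',P.round(4),d@U,d@V)
E
```

```text
[[0.4665 0.2245 0.064 ]
 [0.464  0.1784 0.064 ]] [-0.0309131  -0.02844166] [ 0.02433887 -0.02179563]
deck [[0.493  0.2359 0.06  ]
 [0.4754 0.1684 0.06  ]] [-0.0057587  -0.01600122] [ 0.03853242 -0.03052924]
```

Call:
move_arm([
  [-0.069, 0, -0.098, 0, 0, 0, 0],
  [-0.069, 0, -0.098, 0, 0, 0, 0],
  [-0.067, 0, -0.096, 0, 0, 0, 0],
  [0, 0, 0, 0, 0, 0, 0],
  [0.041, 0, 0.0573, 0, 0, 0, 0],
  [-0.4, 0, 0.2, 0, 0, 0, 0],
  [-0.8, 0, 0, 0, 0, 0, 0],
  [-0.9, 0, 0, 0, 0, 0, 0],
  [-0.9, 0, 0, 0, 0, 0, 0],
  [-0.9, 0, 0, 0, 0, 0, 0],
])

```text
time: 9.45
tcp_pos: [0.5005, 0.197, 0.2124]
eef_rot: [0.053, 0.959, -0.099]
wrist_force: [-0.1, -0.4, 0.4]
opening: 0.0
```

```bash
python3 - <<'E'
from h import *
st()
p,d=snapshot('side'); crop('side',p,250,110,360,220,6,'side6c')
p,d=snapshot('top'); crop('top',p,190,80,290,220,4,'top6c')
E
```

```text
t 9.45 tcp [0.5005 0.197  0.2124] x [ 0.57  -0.061 -0.819] y [0.108 0.994 0.001] F [-0.15 -0.36  0.44] op 1.2108298519689067e-05 q [ 0.39 -0.3   2.21 -0.42  0.72 -0.82]
deck frame tcp 0.0058 0.0006 0.1524
```

View pics/side6c.png

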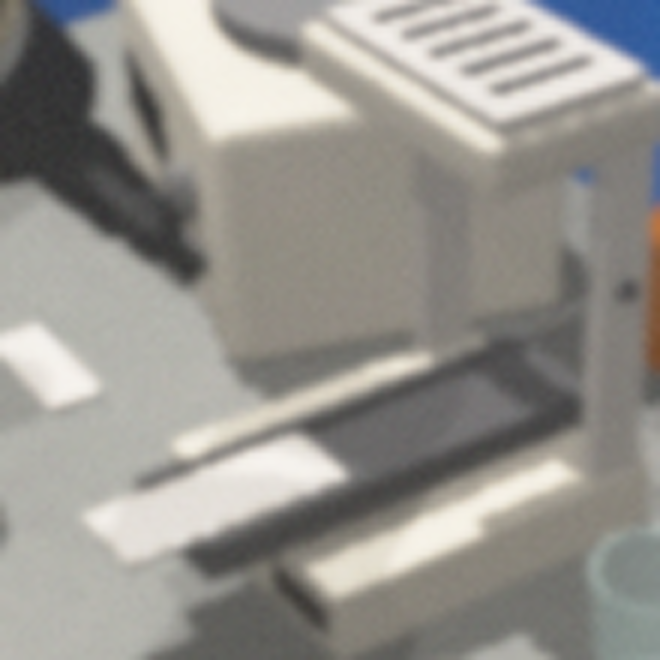

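View pics/top6c.png

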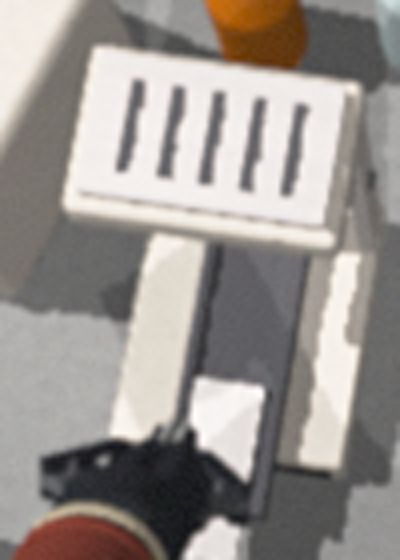

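The coupon lies flat with its front overhanging. In the side crop its corners are at (84,519), (130,564), (348,475) and (303,436).

```bash
python3 - <<'E'
from h import *
def o(pts,x0,y0,s): return [((u+.5)/s-.5+x0,(v+.5)/s-.5+y0) for u,v in pts]
P=onplane('side',o([(84,519),(130,564),(348,475),(303,436)],250,110,6),.064);d=P-E;print(P.round(4),'\n',np.c_[d@U,d@V].round(4),P.mean(0))
P=onplane('top',o([(193,379),(265,385)],190,80,4),.064);d=P-E;print(P.round(4),'\n',np.c_[d@U,d@V].round(4))
# next: lift then vertical above overhang
Rt=rot(0,1); plan(Rt,deckp(-.025,0.001,.14))
E
```

```text
[[0.4527 0.2279 0.064 ]
 [0.4485 0.1815 0.064 ]
 [0.577  0.1666 0.064 ]
 [0.5819 0.2102 0.064 ]] 
 [[-0.045   0.0262]
 [-0.0442 -0.0204]
 [ 0.0852 -0.0213]
 [ 0.0854  0.0226]] [0.51501412 0.19655853 0.064     ]
[[0.5789 0.2174 0.064 ]
 [0.5763 0.1658 0.064 ]] 
 [[ 0.0816  0.0294]
 [ 0.0846 -0.0222]]
turn units [-1.000e-04  1.963e-01 -1.500e-03] deg 35.3 rows>= 3.302742128890006
world d [-0.032   0.0025 -0.0158] shift in new frame units [ 0.395 -0.025 -0.803] in cur frame [-0.143 -0.025 -0.884]
```

Call:
move_arm([
  [0, 0, -0.25, 0, 0.049, 0, 85],
  [0, 0, -0.25, 0, 0.049, 0, 85],
  [0, 0, -0.25, 0, 0.049, 0, 85],
  [0, 0, -0.1, 0, 0.049, 0, 85],
  [0, 0, 0, 0, 0, 0, 85],
  [0, 0, 0, 0, 0, 0, 85],
])

```text
time: 10.3
tcp_pos: [0.4704, 0.2, 0.1966]
eef_rot: [0.086, 1.573, -0.085]
wrist_force: [-0.1, 0.0, 0.2]
opening: 0.0849
```

```bash
python3 - <<'E'
from h import *
st()
Rt=rot(0,1); plan(Rt,deckp(-.024,0.002,.002-.003))
for n in('side','top'):
    p,d=snapshot(n); cv2.imwrite(f'pics/{n}7.png',p[:,:,::-1])
    crop(n,p,*((190,80,290,220) if n=='top' else (230,80,340,220)),4,n+'7c')
E
```

```text
t 10.3 tcp [0.4704 0.2    0.1966] x [-0.004  0.001 -1.   ] y [0.109 0.994 0.   ] F [-0.14  0.01  0.16] op 0.08486127756629823 q [ 0.25 -0.01  1.87  0.    1.28 -1.22]
deck frame tcp -0.0244 0.0004 0.1366
turn units [-0.0002 -0.0013 -0.0001] deg 0.2 rows>= 0.02183318976137631
world d [ 0.0005  0.0016 -0.1376] shift in new frame units [3.441 0.04  0.009] in cur frame [3.441 0.039 0.023]
```

View pics/side7c.png

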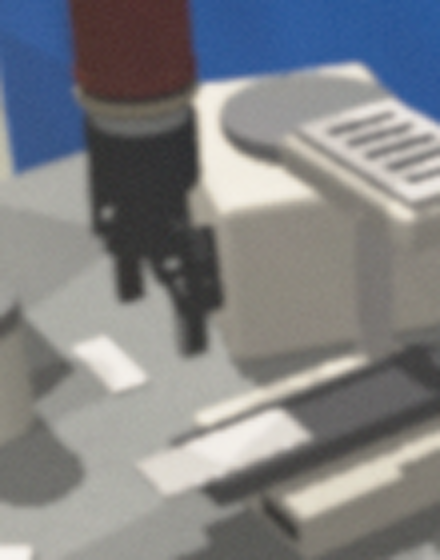

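View pics/top7c.png

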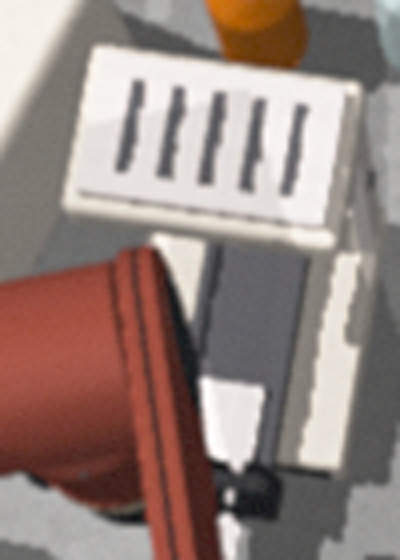

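Call:
move_arm([
  [0.6, 0.04, 0.02, 0, 0, 0, 85],
  [0.7, 0, 0, 0, 0, 0, 85],
  [0.7, 0, 0, 0, 0, 0, 85],
  [0.6, 0, 0, 0, 0, 0, 85],
  [0.5, 0, 0, 0, 0, 0, 85],
  [0.3, 0, 0, 0, 0, 0, 85],
  [0.04, 0, 0, 0, 0, 0, 85],
  [0, 0, 0, 0, 0, 0, 85],
])

```text
time: 11.4
tcp_pos: [0.4715, 0.2024, 0.0611]
eef_rot: [0.086, 1.572, -0.083]
wrist_force: [-0.2, 0.9, 0.7]
opening: 0.0847
```

```bash
python3 - <<'E'
from h import *
st()
for n in('side',):
    p,d=snapshot(n); crop(n,p,230,130,330,220,7,n+'8c')
E
```

```text
t 11.4 tcp [0.4715 0.2024 0.0611] x [-0.003  0.002 -1.   ] y [0.108 0.994 0.002] F [-0.19  0.89  0.69] op 0.08473131607393593 q [ 0.25  0.18  1.96  0.    1.01 -1.21]
deck frame tcp -0.0235 0.0029 0.0011
```

View pics/side8c.png

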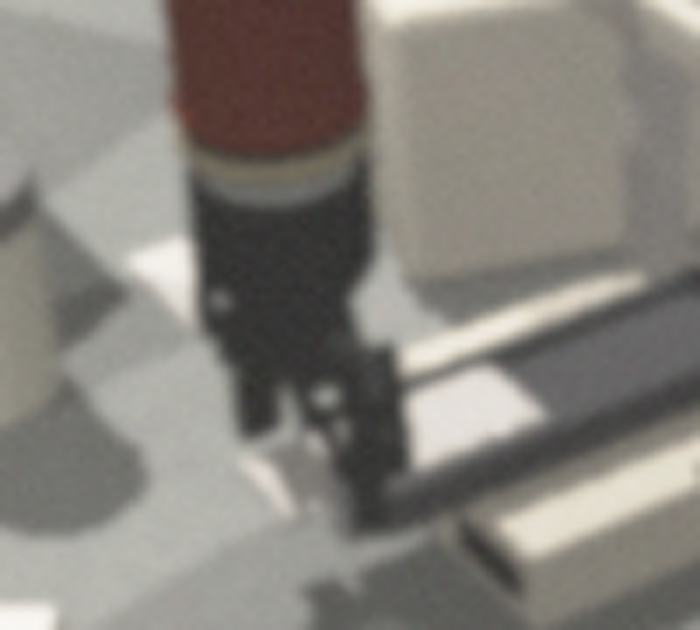

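Call:
move_arm([
  [0.08, 0, 0, 0, 0, 0, 75],
  [0, 0, 0, 0, 0, 0, 62],
  [0, 0, 0, 0, 0, 0, 56],
  [0, 0, 0, 0, 0, 0, 53],
  [0, 0, 0, 0, 0, 0, 51],
  [0, 0, 0, 0, 0, 0, 45],
  [0, 0, 0, 0, 0, 0, 40],
  [0, 0, 0, 0, 0, 0, 30],
  [0, 0, 0, 0, 0, 0, 30],
])

```text
time: 12.58
tcp_pos: [0.4711, 0.2022, 0.0574]
eef_rot: [0.086, 1.573, -0.084]
wrist_force: [-3.2, -0.7, 5.6]
opening: 0.0482
```

```bash
python3 - <<'E'
from h import *
st()
for n in('side',):
    p,d=snapshot(n); crop(n,p,230,130,330,220,7,n+'9c')
E
```

```text
t 12.575 tcp [0.4711 0.2022 0.0574] x [-0.004  0.002 -1.   ] y [0.108 0.994 0.001] F [-3.17 -0.71  5.62] op 0.048182399310895865 q [ 0.25  0.19  1.96  0.    1.   -1.21]
deck frame tcp -0.0239 0.0026 -0.0026
```

View pics/side9c.png

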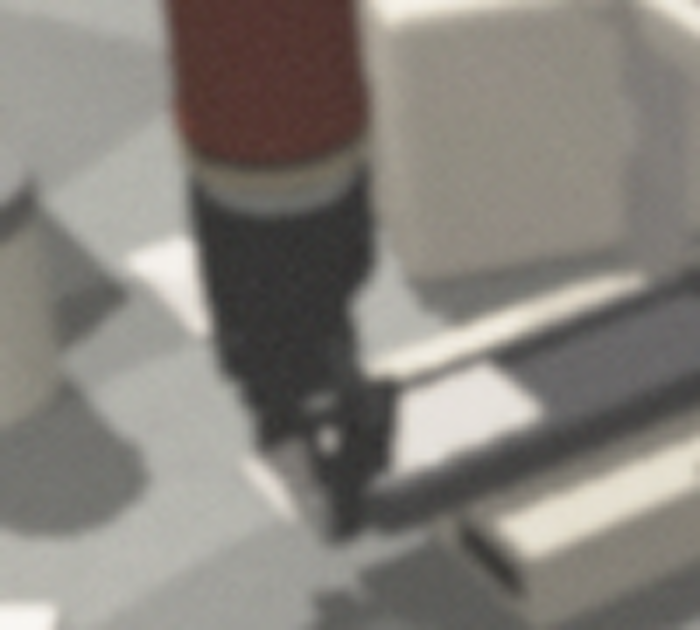

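Gripped at an opening of about 48 mm. Now a gentle lift.

Call:
move_arm([
  [-0.1, 0, 0, 0, 0, 0, 30],
  [-0.2, 0, 0, 0, 0, 0, 30],
  [-0.3, 0, 0, 0, 0, 0, 30],
  [-0.3, 0, 0, 0, 0, 0, 30],
  [-0.3, 0, 0, 0, 0, 0, 30],
  [0, 0, 0, 0, 0, 0, 30],
])

```text
time: 13.38
tcp_pos: [0.4724, 0.2024, 0.1068]
eef_rot: [0.087, 1.571, -0.083]
wrist_force: [-0.8, -0.1, -0.7]
opening: 0.0483
```

```bash
python3 - <<'E'
from h import *
st()
for n in('side',):
    p,d=snapshot(n); crop(n,p,230,110,330,210,6,n+'10c')
E
```

```text
t 13.375 tcp [0.4724 0.2024 0.1068] x [-0.001  0.003 -1.   ] y [0.108 0.994 0.002] F [-0.84 -0.14 -0.69] op 0.04828476623628757 q [ 0.25  0.11  1.94  0.    1.1  -1.21]
deck frame tcp -0.0227 0.003 0.0468
```

View pics/side10c.png

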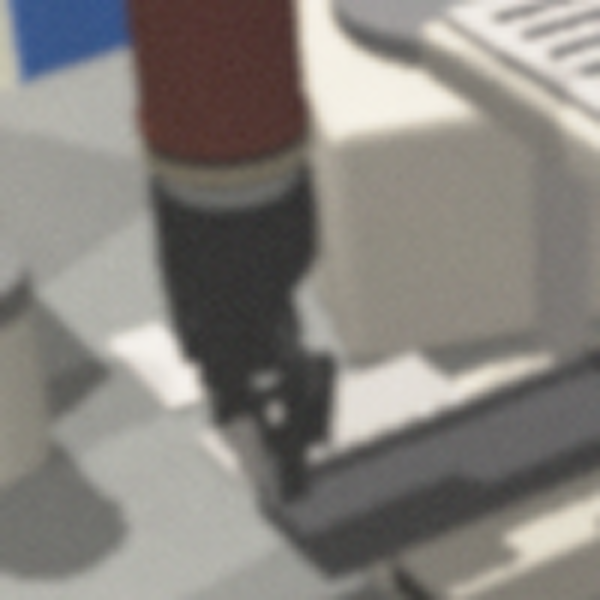

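```bash
python3 - <<'E'
from h import *
p=np.load('side0rgb.npy'); crop('side',p,365,225,445,300,8,'pan_s')
E
```

```text
(no output)
```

View pics/pan_s.png

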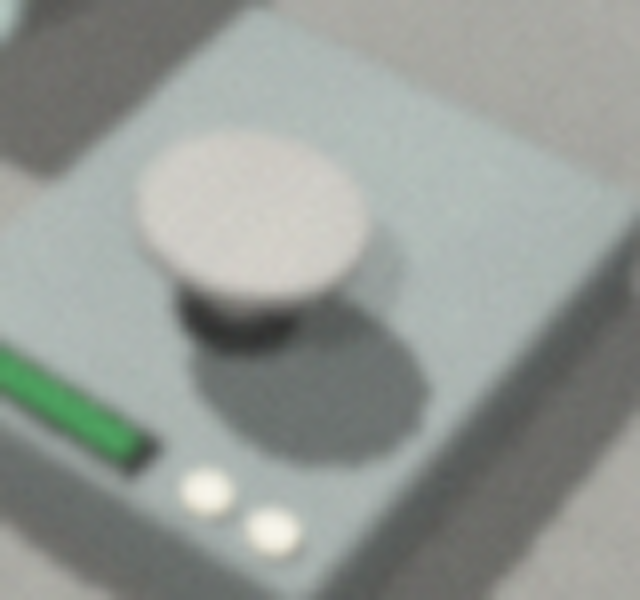

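Call:
move_arm([
  [-0.4, 0, 0, 0, 0, 0, 30],
  [-0.6, 0, 0, 0, 0, 0, 30],
  [-0.6, 0, 0, 0, 0, 0, 30],
  [-0.5, 0, 0, 0, 0, 0, 30],
  [-0.2, 0, 0, 0, 0, 0, 30],
  [0, 0, 0, 0, 0, 0, 30],
])

```text
time: 14.18
tcp_pos: [0.4719, 0.202, 0.1976]
eef_rot: [0.086, 1.573, -0.083]
wrist_force: [0.3, 0.2, -1.3]
opening: 0.0483
```

```bash
python3 - <<'E'
from h import *
print('pan side',onplane('side',[((u+.5)/8-.5+365,(v+.5)/8-.5+225) for u,v in[(252,212),(252,130),(252,296)]],.085))
st()
pan=np.array([.551,-.2068,0]); Rt=rot(0,1)
plan(Rt,pan-.0435*U+np.array([0,0,.1976]))
for n in('side','top'):
    p,d=snapshot(n); cv2.imwrite(f'pics/{n}11.png',p[:,:,::-1])
    if n=='side': crop(n,p,230,80,340,200,6,n+'11c')
E
```

```text
pan side [[ 0.55274943 -0.20659774  0.085     ]
 [ 0.58116665 -0.18303971  0.085     ]
 [ 0.52534992 -0.22932596  0.085     ]]
t 14.175 tcp [0.4719 0.202  0.1976] x [-0.003  0.002 -1.   ] y [0.108 0.994 0.002] F [ 0.32  0.15 -1.27] op 0.04826656818762353 q [ 0.25 -0.    1.87  0.    1.28 -1.21]
deck frame tcp -0.0231 0.0025 0.1376
turn units [ 0.     -0.0011 -0.0006] deg 0.2 rows>= 0.021189788929557345
world d [ 0.0359 -0.4041 -0.    ] shift in new frame units [ 1.000e-03 -9.946e+00  1.983e+00] in cur frame [-0.024 -9.946  1.982]
```

View pics/side11c.png

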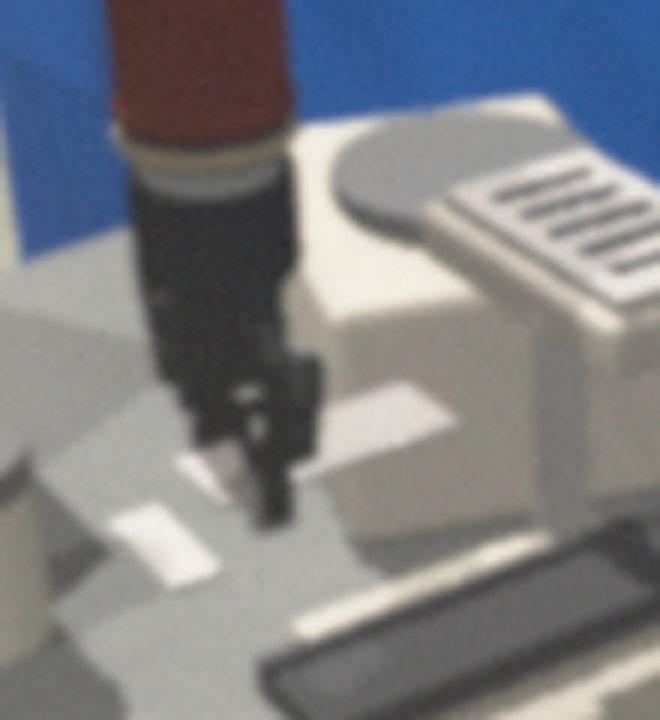

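Call:
move_arm([
  [0, -0.4, 0, 0, 0, 0, 30],
  [0, -0.7, 0, 0, 0, 0, 30],
  [0, -0.9, 0, 0, 0, 0, 30],
  [0, -0.9, 0.1, 0, 0, 0, 30],
  [0, -0.9, 0.3, 0, 0, 0, 30],
  [0, -0.9, 0.3, 0, 0, 0, 30],
  [0, -0.9, 0.3, 0, 0, 0, 30],
  [0, -0.9, 0.3, 0, 0, 0, 30],
  [0, -0.9, 0.3, 0, 0, 0, 30],
  [0, -0.9, 0.2, 0, 0, 0, 30],
])

```text
time: 15.52
tcp_pos: [0.5066, -0.1378, 0.1956]
eef_rot: [0.087, 1.575, -0.084]
wrist_force: [0.7, -0.0, -1.2]
opening: 0.0481
```

Call:
move_arm([
  [0, -0.7, 0.1, 0, 0, 0, 30],
  [0, -0.5, 0.05, 0, 0, 0, 30],
  [0, -0.3, 0.03, 0, 0, 0, 30],
  [0, 0, 0, 0, 0, 0, 30],
  [0, 0, 0, 0, 0, 0, 30],
])

```text
time: 16.15
tcp_pos: [0.508, -0.1956, 0.1961]
eef_rot: [0.086, 1.574, -0.083]
wrist_force: [0.7, 0.2, -1.5]
opening: 0.0483
```

```bash
python3 - <<'E'
from h import *
st()
pan=np.array([.5515,-.2068,0]); Rt=rot(0,1)
plan(Rt,pan-.0435*U+np.array([0,0,.1]))
for n in('side','top'):
    p,d=snapshot(n); cv2.imwrite(f'pics/{n}12.png',p[:,:,::-1])
    crop(n,p,*((330,110,440,230) if n=='top' else (320,150,450,280)),5,n+'12c')
E
```

```text
t 16.15 tcp [ 0.508  -0.1956  0.1961] x [-0.004  0.002 -1.   ] y [0.107 0.994 0.002] F [ 0.72  0.17 -1.48] op 0.04825042435614187 q [-0.51  0.08  1.79 -0.    1.28 -1.98]
deck frame tcp 0.0558 -0.3888 0.1361
turn units [ 0.0002 -0.0015 -0.0006] deg 0.3 rows>= 0.027207369962312492
world d [ 0.0002 -0.0065 -0.0961] shift in new frame units [ 2.403 -0.161  0.023] in cur frame [ 2.403 -0.166  0.034]
```

View pics/side12c.png

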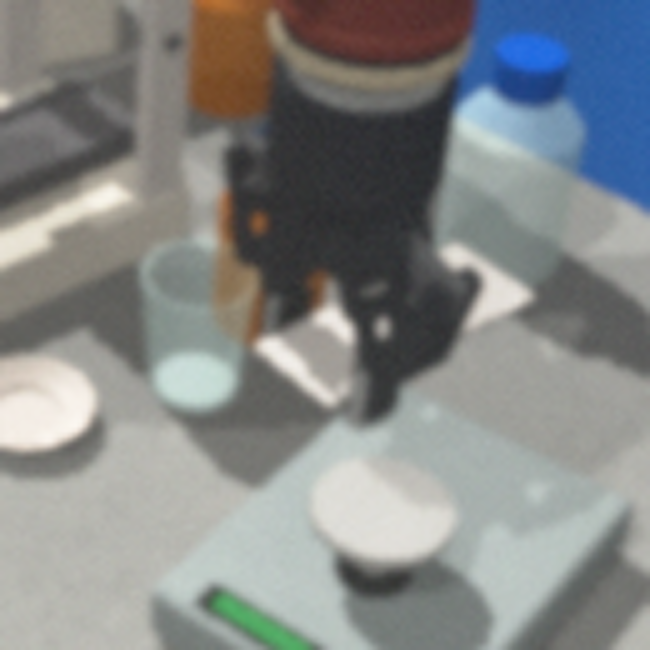

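View pics/top12c.png

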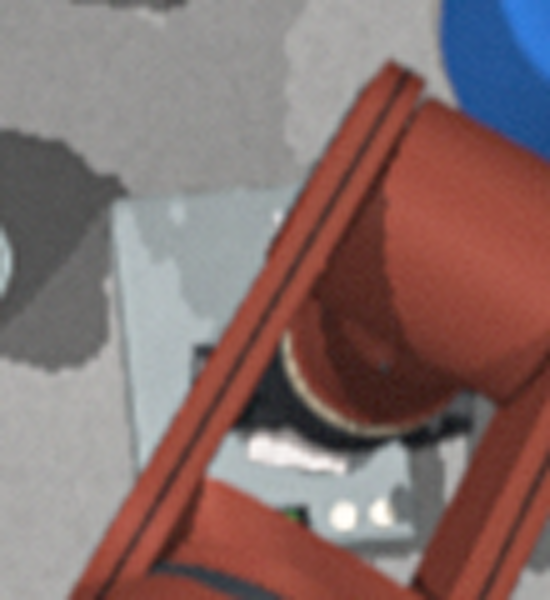

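```bash
python3 - <<'E'
from h import *
def o(pts,x0,y0,s): return [((u+.5)/s-.5+x0,(v+.5)/s-.5+y0) for u,v in pts]
for z in(.198,.2028,.207):
    P=onplane('side',o([(257,346),(337,406),(534,297),(455,242)],320,150,5),z); s=r.get_state()['tcp_pos']
    d=P-s; print(z,np.c_[d@U,d@V].round(4).tolist(),(P.mean(0)-s).round(4), 'len',np.linalg.norm(P[2]-P[1]),np.linalg.norm(P[3]-P[0]))
E
```

```text
0.198 [[-0.0173, 0.0279], [-0.0157, -0.0233], [0.1118, -0.0221], [0.1128, 0.03]] [ 0.048  -0.0021  0.0017] len 0.12743009870166977 0.1300578059596754
0.2028 [[-0.0212, 0.0239], [-0.0197, -0.027], [0.1067, -0.0257], [0.1077, 0.0259]] [ 0.043  -0.0054  0.0065] len 0.12633561783018196 0.12894075604555885
0.207 [[-0.0247, 0.0203], [-0.0232, -0.0301], [0.1022, -0.0289], [0.1032, 0.0224]] [ 0.0387 -0.0083  0.0107] len 0.12537794706763017 0.12796333737070725
```

Call:
move_arm([
  [0.2, -0.08, 0.02, 0, 0, 0, 30],
  [0.4, -0.08, 0.01, 0, 0, 0, 30],
  [0.5, 0, 0, 0, 0, 0, 30],
  [0.5, 0, 0, 0, 0, 0, 30],
  [0.4, 0, 0, 0, 0, 0, 30],
  [0.3, 0, 0, 0, 0, 0, 30],
  [0.2, 0, 0, 0, 0, 0, 30],
  [0, 0, 0, 0, 0, 0, 30],
])

```text
time: 17.25
tcp_pos: [0.508, -0.2025, 0.0957]
eef_rot: [0.087, 1.574, -0.083]
wrist_force: [0.2, -0.2, -1.0]
opening: 0.048
```

```bash
python3 - <<'E'
from h import *
st()
pan=np.array([.5515,-.2068,0]); Rt=rot(0,1)
plan(Rt,pan-.0433*U+np.array([0,0,.0824]))
for n in('side',):
    p,d=snapshot(n); crop(n,p,340,200,450,300,6,n+'13c')
E
```

```text
t 17.25 tcp [ 0.508  -0.2025  0.0957] x [-0.005  0.002 -1.   ] y [0.108 0.994 0.002] F [ 0.23 -0.17 -0.99] op 0.048029820784756094 q [-0.52  0.2   1.85 -0.    1.09 -1.99]
deck frame tcp 0.0564 -0.3957 0.0357
turn units [ 0.     -0.0017 -0.0006] deg 0.3 rows>= 0.0295051834733541
world d [ 0.0005  0.0004 -0.0133] shift in new frame units [0.333 0.011 0.011] in cur frame [0.333 0.01  0.013]
```

View pics/side13c.png

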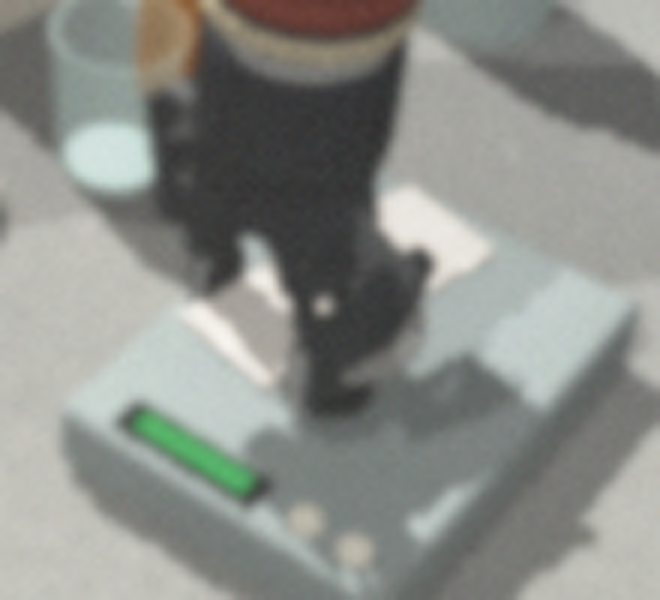

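The coupon hangs level just above the pan, with its corners near (180,312), (270,385) and (492,245). Now I'll lower it slowly until I feel contact.

Call:
move_arm([
  [0.12, 0.01, 0.01, 0, 0, 0, 30],
  [0.1, 0, 0, 0, 0, 0, 30],
  [0.05, 0, 0, 0, 0, 0, 30],
  [0, 0, 0, 0, 0, 0, 30],
])

```text
time: 17.8
tcp_pos: [0.5084, -0.2022, 0.0852]
eef_rot: [0.086, 1.574, -0.084]
wrist_force: [0.1, -0.1, -0.6]
opening: 0.048
```

Call:
move_arm([
  [0.03, 0, 0, 0, 0, 0, 30],
  [0, 0, 0, 0, 0, 0, 30],
])

```text
time: 18.05
tcp_pos: [0.5086, -0.2023, 0.0842]
eef_rot: [0.086, 1.573, -0.084]
wrist_force: [-0.6, 0.0, -0.8]
opening: 0.0482
```

Call:
move_arm([
  [0.02, 0, 0, 0, 0, 0, 30],
  [0, 0, 0, 0, 0, 0, 30],
])

```text
time: 18.3
tcp_pos: [0.5086, -0.2022, 0.0834]
eef_rot: [0.086, 1.573, -0.084]
wrist_force: [0.0, 0.4, -1.0]
opening: 0.0483
```

Call:
move_arm([
  [0.02, 0, 0, 0, 0, 0, 30],
  [0, 0, 0, 0, 0, 0, 30],
])

```text
time: 18.55
tcp_pos: [0.5087, -0.2023, 0.0827]
eef_rot: [0.086, 1.573, -0.084]
wrist_force: [-0.0, -0.3, -0.2]
opening: 0.0482
```

Call:
move_arm([
  [0.02, 0, 0, 0, 0, 0, 30],
  [0, 0, 0, 0, 0, 0, 30],
])

```text
time: 18.8
tcp_pos: [0.5087, -0.2023, 0.0825]
eef_rot: [0.086, 1.573, -0.084]
wrist_force: [-2.9, 1.4, 5.4]
opening: 0.048
```

Contact came at z≈0.0826, as predicted. Release.

Call:
move_arm([
  [-0.015, 0, 0, 0, 0, 0, 48],
  [0, 0, 0, 0, 0, 0, 50],
  [0, 0, 0, 0, 0, 0, 51],
  [0, 0, 0, 0, 0, 0, 53],
  [0, 0, 0, 0, 0, 0, 58],
  [0, 0, 0, 0, 0, 0, 66],
  [0, 0, 0, 0, 0, 0, 76],
  [0, 0, 0, 0, 0, 0, 80],
  [0, 0, 0, 0, 0, 0, 80],
])

```text
time: 19.92
tcp_pos: [0.5086, -0.2023, 0.0825]
eef_rot: [0.086, 1.573, -0.084]
wrist_force: [-0.1, 0.2, -0.5]
opening: 0.0795
```

```bash
python3 - <<'E'
from h import *
st()
for n in('side',):
    p,d=snapshot(n); crop(n,p,340,200,450,300,6,n+'14c')
E
```

```text
t 19.925 tcp [ 0.5086 -0.2023  0.0825] x [-0.004  0.002 -1.   ] y [0.108 0.994 0.001] F [-0.1   0.2  -0.51] op 0.07949790791009198 q [-0.52  0.22  1.86 -0.    1.07 -1.98]
deck frame tcp 0.0571 -0.3954 0.0225
```

View pics/side14c.png

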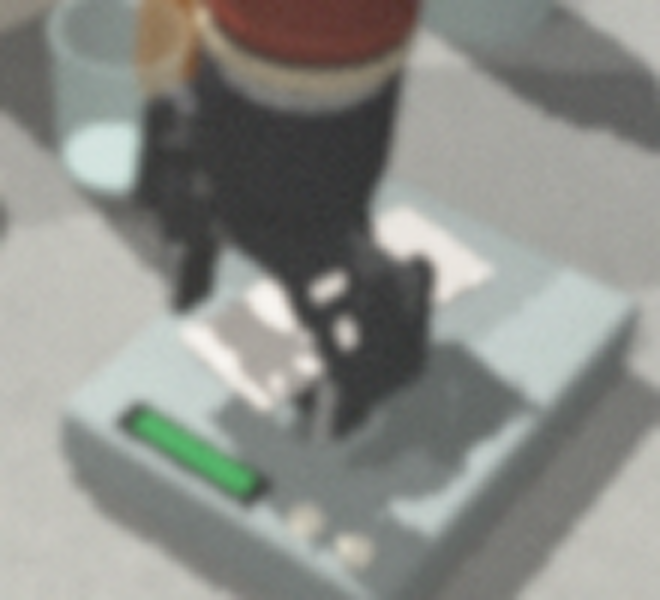

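The fingers are clear on both sides, so I'll retreat straight up.

Call:
move_arm([
  [-0.1, 0, 0, 0, 0, 0, 80],
  [-0.3, 0, 0, 0, 0, 0, 80],
  [-0.6, 0, 0, 0, 0, 0, 80],
  [-0.8, 0, 0, 0, 0, 0, 80],
  [-0.8, 0, 0, 0, 0, 0, 80],
  [-0.6, 0, -0.6, 0, 0, 0, 80],
  [-0.3, 0, -0.8, 0, 0, 0, 80],
  [0, 0, -0.8, 0, 0, 0, 80],
  [0, 0, -0.5, 0, 0, 0, 80],
  [0, 0, 0, 0, 0, 0, 80],
])

```text
time: 21.22
tcp_pos: [0.4013, -0.191, 0.2239]
eef_rot: [0.086, 1.572, -0.085]
wrist_force: [0.8, 0.4, 0.4]
opening: 0.0799
```

```bash
python3 - <<'E'
from h import *
st()
for n in('side','top'):
    p,d=snapshot(n); cv2.imwrite(f'pics/{n}15.png',p[:,:,::-1])
    crop(n,p,*((330,110,440,230) if n=='top' else (340,200,450,300)),5 if n=='top' else 6,n+'15c')
E
```

```text
t 21.225 tcp [ 0.4013 -0.191   0.2239] x [-0.003  0.001 -1.   ] y [0.109 0.994 0.   ] F [0.75 0.36 0.39] op 0.07985036900140859 q [-0.62 -0.21  2.   -0.    1.35 -2.08]
deck frame tcp -0.0508 -0.3958 0.1639
```

View pics/side15c.png

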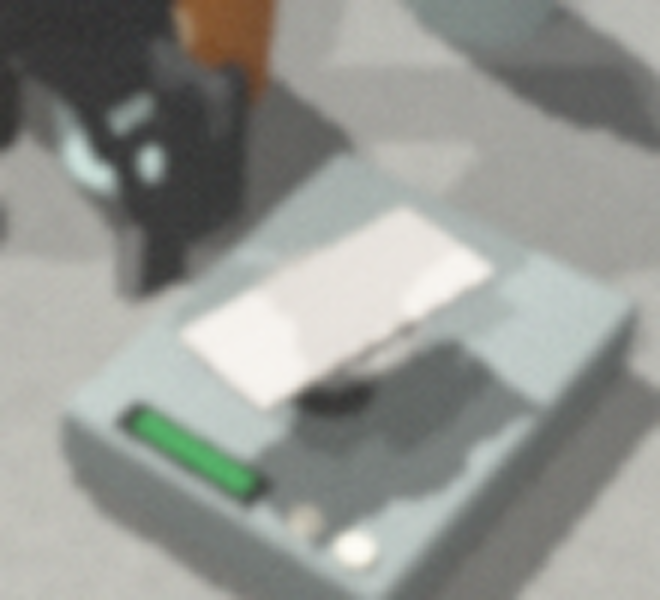

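View pics/top15.png

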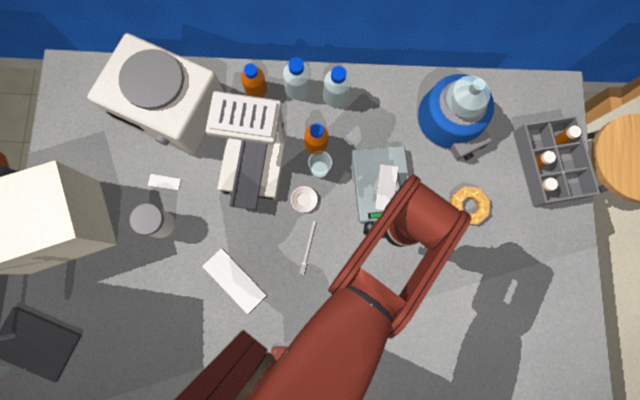

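```bash
python3 - <<'E'
from h import *
P=onplane('side',[((u+.5)/6-.5+340,(v+.5)/6-.5+200) for u,v in[(180,333),(265,409),(493,269),(402,206)]],.089)
print(P.round(4),P.mean(0)-[.5515,-.2068,.089],[np.linalg.norm(P[i]-P[(i+1)%4]).round(4) for i in range(4)])
st(); print(workorder.finish_job())
E
```

```text
[[ 0.4909 -0.1743  0.089 ]
 [ 0.4854 -0.2247  0.089 ]
 [ 0.6153 -0.2374  0.089 ]
 [ 0.6178 -0.1873  0.089 ]] [ 8.66172078e-04  9.11128295e-04 -2.77555756e-17] [np.float64(0.0507), np.float64(0.1306), np.float64(0.0502), np.float64(0.1276)]
t 21.325 tcp [ 0.4024 -0.1912  0.2238] x [-0.002  0.001 -1.   ] y [0.108 0.994 0.001] F [ 0.62 -0.53  0.39] op 0.07979314157369262 q [-0.62 -0.2   2.   -0.    1.35 -2.08]
deck frame tcp -0.0497 -0.3959 0.1638
the job is handed in; nothing more can be done
None
```

The coupon is on the balance pan, flat and released, and I handed the job in at about 21 s of the 58 s allowed.

- **Sliding:** I drew the coupon along the channel from behind with the shut, tilted fingers until it overhung the front edge by about 45 mm, still flat.
- **Placing:** I gripped the overhanging end across its width and carried it over the bystanders. I then lowered it until contact was felt at the expected height, opened the fingers and backed away.

**Last checks:**
- **Position:** the side picture puts the coupon's centre about 1 mm from the pan's centre.
- **Flatness:** its outline measures about 130 x 50 mm at pan height, so it is lying flat. One long side read 127.6 mm, which is within what I can read off the picture.
- **Clearance:** the arm was clear of everything, and the bystanders in the last top picture looked unmoved. I judged that by eye, not by measurement.
- **Failed or disagreeing checks:** none failed. The only disagreement was the fingertip reaching the deck about 2 mm lower than I had worked out.

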